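# Fit the crank on the spice mill and grind two turns

## Task

Put the loose crank fully down onto the square shaft on top of the spice mill, then wind it two full turns clockwise as seen from above, and no more. Leave the crank seated on the mill, let go, and leave everything else on the worktop where it stands.

Things in the scene. Friction and masses are not known exactly. Their poses are not given: they have to be found in the camera images.
- crank_hub (a point): Loose crank standing on its dark steel hub, socket down. Point: middle of the wooden grip block on top of the hub, 66 mm above the hub's underside, on its axis; z up the axis, x along the arm to the knob. Block 26 mm along x, 24 along y, spans 38 to 94 mm above the underside. Flat arm 20 mm wide, 30 to 38 mm above the underside, out to 92 mm. Mass 0.29 to 0.47 kg, centre of mass 10 mm from the axis.
- crank_socket (a point): Mouth of the crank's square socket, centre of the hub's underside; axes as crank_hub. Hub 40 x 40 mm, 38 mm tall; socket 17 mm wide, sides along x and y, 30 mm deep, open below: 1.5 mm clearance on each side of the shaft (about 14 degrees of play each way).
- knob_mid (a point): Middle of the crank's upright round wooden knob, 24 mm in diameter, 50 mm tall, 80 mm from the hub's axis; the point is 69 mm above the hub's underside. The knob spins freely on its pin, so a hand holding it need not turn with the crank; the axes spin with it and tell nothing.
- mill_seat (a point): Spice mill, fixed: wooden base 130 x 130 x 28 mm, aluminium barrel 84 mm across, steel lid 92 mm across, its top 117 mm above the worktop, and a collar 48 mm across. Point: centre of the collar's flat top, 123 mm above the worktop, on the shaft's axis, z up. With the crank fully on, the hub's underside lies on the collar; with the square crosswise the hub is held up 22 mm.
- shaft_tip (a point): Top of the mill's shaft, on its axis, 28 mm above the collar: a square steel shaft 14 mm wide and 22 mm tall, and a round pilot tip 12 mm across and 6 mm tall on it. The angle at which the square stands differs each time and is given by no reading, nor by this frame: see it or find it by touch. The friction of a lightly pressed hub does not turn it.
- shaft (a joint): How far the mill's shaft has been turned, rad, 0 at the start, growing clockwise seen from above. It turns without end and stays where it is left; turning takes about 0.25 N m (3 N at the knob). It does not tell at what angle the square stands.
- dish: Matte grey ceramic dish, 100 mm across, 26 mm tall, loose bystander. Origin: centre of its underside.
- spoon: Stainless double-ended measuring spoon, 130 mm long, 14 mm tall, lying flat, loose bystander. Origin: on the worktop under the middle of its stem; x along the stem.
- jar: Glass jar with a pale wooden lid, 72 mm across, 100 mm tall, loose bystander. Origin: centre of its underside.
- cup: White mug, 76 mm across without its handle, 85 mm tall, loose bystander. Origin: centre of its underside.
- vial: Slender glass vial with black cap, standing upright, 24 mm across, 110 mm tall, loose bystander. Origin: centre of its underside.
- egg_timer: Round white kitchen timer, 68 mm across, 50 mm tall, loose bystander. Origin: centre of its underside.
Mind the look-alikes: they are no part of the job. There is more than one size of the part that bears mill_seat; the job needs the middle-sized.

How it is judged:
By the outcome, as a careful person would: the job done as asked, in the order asked, and still so for the second after the job is handed in, with the robot touching nothing.
It also fails if it takes over 70 s, if anything falls off the work surface, if the arm or the gripper's body presses on something with over 40 N, if the wrist force passes 120 N, or if a joint passes its speed limit or range.

## Robot

A 6-joint arm with a two-finger parallel gripper is mounted at the origin on the work surface. World frame = base frame: x ahead of the robot, y to its left, z up, the work surface at z = 0. Lengths are in m, angles in rad, forces in N, time in s.
With the tool pointing down it reaches from about 0.425 to 0.925 m from the base axis. Payload 12.5 kg.
Tool frame: the origin (TCP) lies midway between the tips of the shut fingers; the grasp point (between the pads) lies 19 mm behind it; z points along the fingers, y is the line along which they close (so a half turn about z gives the same grasp; the last joint's range is limited). The gripper opens to 85 mm and grips with 20 to 120 N. Pads are 22 mm wide; open, the fingers measure 114 mm over their backs; the gripper's body (76 mm by 85 mm) begins 54 mm behind the grasp point. The pads swing forward as they close: fully open they stand 13 mm farther back than shut.
Start: joints at [1.111, 0.491, 1.559, -0, 1.092, -0.106], TCP at [0.217, 0.586, 0.231] pointing down, gripper open.
Joint ranges: [-3.1, 3.1], [-0.84, 2.19], [0.05, 2.79], [-1.13, 4.28], [0.06, 2.93], [-2.69, 2.69]. Speed limits (rad/s): [2.22, 2.22, 2.79, 3.14, 3.14, 3.14].

## Interface

Orientations are given as [roll, pitch, yaw] about the fixed x, y, z axes, in that order (R = Rz(yaw) Ry(pitch) Rx(roll)).
In Python, from workcell import sense, viewer, job_done gives the robot as it stands.
- The arm moves only by the tool jog_arm, never from a script. Its argument "targets" is a list that holds one entry, the list of rows, each a list of 5 numbers: the opening, from 0 (shut) to 1 (fully open), then the shift along the tool's x, y, z in mm, then the turn about the tool's z in rad. A call has exactly 5 rows; each row is the pose to reach, as a shift and turn from the pose commanded when the call began, along the tool's axes at that moment; what a row does not reach only later rows make up. A row lasts 1/8 s, in which the tool goes at most 62.5 mm and 10.7 degrees, less where a joint would pass 70% of its speed; a pose out of reach is approached as far as the arm can. A call with a gripper value outside its range is refused whole. The fingers move at their own pace and stop on an object; "force" is the grip in N (left out, the last holds). Time passes only in rows, so rows that repeat a pose let the fingers close, or fill a call up. It gives the time, the measured TCP pose, the force, the opening and the grip force at its end, in the units of the state.
- sense(): the state, without advancing time (a new reading comes with each control period).
- viewer.grab_frame(name): name is "scene" or "top" or "wrist"; returns (picture, depth): 400x640x3 uint8, red, green, blue; 400x640 float32, m along the optical axis (not along the pixel's ray), 0 where there is no reading.
- viewer.get_calibration(name): a dict with "intrinsics" (3x3 intrinsics, pixels), "pose" (4x4, takes a point from camera to world coordinates); the wrist camera has in their place "hand_eye" (4x4, takes a point from camera to tool coordinates, whose origin is the TCP and whose axes are the flange's). Camera axes: x right, y down, z forward; pixel columns grow to the right and rows downward; lengths in m; the calibration is good to about 2 mm. A picture is of the moment at which its call begins: read the wrist's pose just before it. get_calibration takes no time and is no camera call.
- job_done(): hands the job in; it is judged then, once.
The state is a dict: "t": time; "q": joint angles; "qd": joint speeds; "joint_torque": joint torques, N m; "tool_pos": TCP position; "orientation": TCP orientation; "contact_force": force on the tool from outside, world axes, zero at the start; "torque": the same for the moment, N m; "finger_gap": finger opening in m; "grip_force": force on a finger pad.
Only numpy, scipy, OpenCV 4.12 (cv2) and the standard library are available. Lean on these libraries where they do the work, as an engineer would, in place of code of your own. Each camera call takes 0.05 s, during which the arm holds its last target. There are 200 camera calls.

## Working session

There is one attempt and no reset: what is moved stays moved. The work goes in short steps, Python scripts to look and compute and a tool call to move; the robot and the scene stay as the last step left them, time stands still between calls to the robot, and variables do not carry over. Pictures are saved under pics/ and viewed, at most 10 in all, crops included, and the job is handed in when it is done.

Besides the shell and the picture viewer there is one more tool, called after "Request:" as name(argument=value, ...) on one line, values as JSON. jog_arm: Moves the arm, as the interface text tells. Its arguments: {"type":"object","properties":{"targets":{"type":"array"},"force":{"type":"number"}},"required":["targets"]}

```bash
mkdir -p pics; ls
cat > h.py <<'E'
import numpy as np,cv2
from workcell import sense,viewer,job_done
from scipy.spatial.transform import Rotation as R
def pose(name,s=None):
    c=viewer.get_calibration(name);K=np.array(c['intrinsics'])
    if 'pose' in c: return K,np.array(c['pose'])
    s=s or sense();T=np.eye(4);T[:3,:3]=R.from_euler('xyz',s['orientation']).as_matrix();T[:3,3]=s['tool_pos']
    return K,T@np.array(c['hand_eye'])
def grab(name,tag):
    s=sense();p,d=viewer.grab_frame(name);K,T=pose(name,s)
    cv2.imwrite(f'pics/{tag}.png',p[:,:,::-1]);np.savez(f'pics/{tag}.npz',p=p,d=d,K=K,T=T)
def load(tag): 
    z=np.load(f'pics/{tag}.npz');return z['p'],z['d'],z['K'],z['T']
def pt(tag,u,v,z=None):
    p,d,K,T=load(tag);r=np.linalg.inv(K)@[u,v,1]
    if z is None: return (T@np.r_[r*d[int(v),int(u)],1])[:3]
    w=T[:3,:3]@r;return T[:3,3]+w*(z-T[2,3])/w[2]
E
python3 - <<'E'
from h import *
print(sense())
grab('scene','s0');grab('top','t0')
a=cv2.imread('pics/s0.png');b=cv2.imread('pics/t0.png')
for n in('s0','t0'):print(load(n)[3].round(3).tolist(),load(n)[2][0].round(1))
E
```

```text
pics
{'t': 0.0, 'q': array([ 1.11137459e+00,  4.91549555e-01,  1.55948087e+00, -1.69249857e-06,
        1.09169017e+00, -1.05592877e-01]), 'qd': array([-0.00089205, -0.0002403 , -0.00020899,  0.00127988, -0.00301186,
       -0.00047935]), 'joint_torque': array([ 2.04655516e-03, -6.18459606e+01, -2.61595112e+01, -3.60356626e-05,
        4.02300007e-03, -2.33130891e-06]), 'tool_pos': array([0.21642601, 0.58607736, 0.23072313]), 'orientation': array([-3.14047083e+00, -1.17389076e-04,  2.78776451e+00]), 'contact_force': array([ 1.19599857, -0.65220161, -0.36892312]), 'torque': array([ 0.01956826,  0.0581485 , -0.01497422]), 'grip_force': 0.0, 'finger_gap': 0.08536435687203399}
[[-0.211, 0.732, -0.648, 1.07], [0.978, 0.159, -0.139, 0.143], [0.001, -0.662, -0.749, 0.793], [0.0, 0.0, 0.0, 1.0]] [390.7   0.  317.5]
[[-0.005, -0.991, 0.131, 0.363], [-1.0, 0.004, -0.005, 0.001], [0.004, -0.131, -0.991, 1.202], [0.0, 0.0, 0.0, 1.0]] [436.4   0.  320.5]
```

View pics/s0.png

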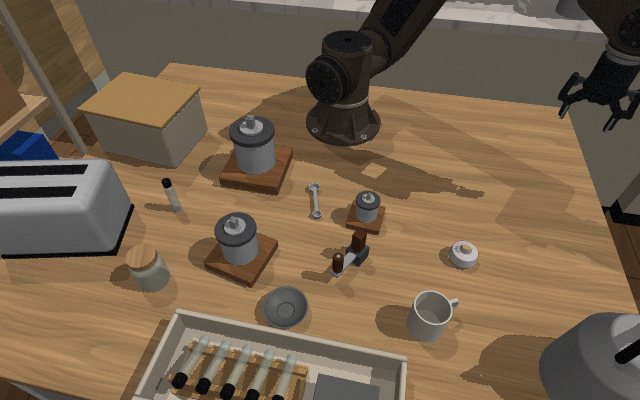

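View pics/t0.png

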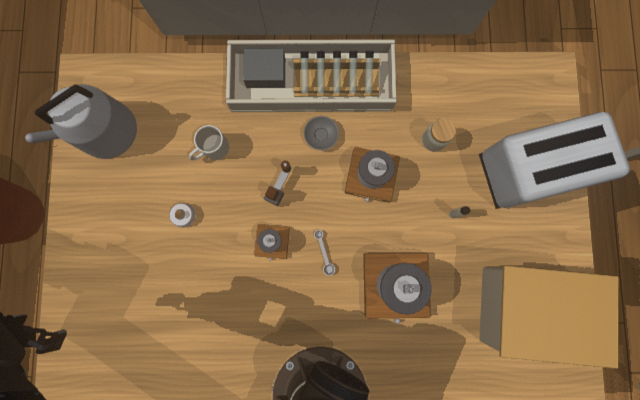

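The scene shows three mills. In the top picture they are a small one at (269,240), a middle one at (377,168) and a large one at (405,288). There is one crank, with its hub at (273,198) and its knob at (286,166). The middle mill is my candidate, and I'll check its size and height next.

Run:
```python
from h import *
for n,u,v in [('small',269,240),('mid',377,168),('large',407,288),('midlid',366,158),('mid lid',377,181),('largelid',385,288),('grip',274,194),('grip2',270,198),('knob',286,165),('arm',280,181)]:
    print(n,pt('t0',u,v).round(3))
p,d,K,T=load('t0')
c=np.vstack([p[140:210,250:410]])[:,:,::-1]
cv2.imwrite('pics/c0.png',cv2.resize(c,None,fx=5,fy=5,interpolation=cv2.INTER_CUBIC))
# base corners estimate at z=.028
for u,v in [(352,149),(399,153),(393,201),(346,194)]: print(pt('t0',u,v,.028).round(3))
```

```text
small [0.401 0.126 0.1  ]
mid [ 0.578 -0.146  0.131]
large [ 0.288 -0.198  0.197]
midlid [ 0.607 -0.12   0.118]
mid lid [ 0.548 -0.147  0.115]
largelid [ 0.285 -0.155  0.154]
grip [0.519 0.115 0.095]
grip2 [0.513 0.129 0.058]
knob [0.594 0.085 0.094]
arm [0.562 0.104 0.041]
[ 0.652 -0.092  0.028]
[ 0.641 -0.221  0.028]
[ 0.508 -0.201  0.028]
[ 0.527 -0.074  0.028]
```

View pics/c0.png

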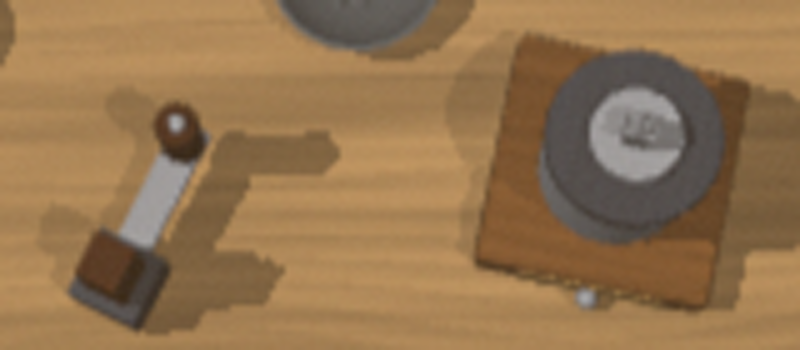

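The middle mill checks out: its lid top reads 0.116 m and its base about 130 mm. The crank's hub is near (0.517, 0.118), with the arm at about -23°. I'll look at the shaft from close first.

```bash
cat >> h.py <<'E'
def to(x,y,z,yaw=None,pos0=None,yaw0=None):
    "shift in tool axes mm + turn about tool z; tool points down"
    s=sense();o=s['orientation'];y0=o[2] if yaw0 is None else yaw0
    p0=s['tool_pos'] if pos0 is None else np.array(pos0)
    Rm=R.from_euler('xyz',[np.pi,0,y0]).as_matrix()
    d=Rm.T@(np.array([x,y,z])-p0)*1000
    t=0 if yaw is None else -(((yaw-y0)+np.pi)%(2*np.pi)-np.pi)
    return d.round(1),round(t,3)
E
python3 - <<'E'
from h import *
print(np.array(viewer.get_calibration('wrist')['hand_eye']).round(3).tolist(),viewer.get_calibration('wrist')['intrinsics'])
print(to(.50,-.147,.33), to(.577,-.147,.33))
E
```

```text
[[-0.0, -0.949, -0.314, 0.081], [1.0, 0.0, -0.001, 0.0], [0.001, -0.314, 0.949, -0.142], [0.0, 0.0, 0.0, 1.0]] [[331.16661127   0.         318.74737342]
 [  0.         331.16661127 198.87617666]
 [  0.           0.           1.        ]]
(array([-520. , -589.5,  -99.2]), 0) (array([-592.2, -562.8,  -99.2]), 0)
```

Request:
jog_arm(targets=[[[1,-36,-34,-20,0],[1,-72,-68,-40,0],[1,-108,-102,-60,0],[1,-144,-136,-70,0],[1,-180,-170,-70,0]]])

```text
t: 0.72
tool_pos: [0.327, 0.3631, 0.3019]
orientation: [3.14, 0.001, 2.788]
contact_force: [0.3, 0.9, -0.2]
finger_gap: 0.0853
grip_force: 0.0
```

Request:
jog_arm(targets=[[[1,-40,-38,0,0],[1,-80,-76,0,0],[1,-120,-114,0,0],[1,-160,-152,0,0],[1,-200,-190,0,0]]])

```text
t: 1.35
tool_pos: [0.4487, 0.1152, 0.3013]
orientation: [3.141, -0.0, 2.788]
contact_force: [1.0, 1.2, -0.4]
finger_gap: 0.0851
grip_force: 0.0
```

Request:
jog_arm(targets=[[[1,-40,-38,0,0],[1,-80,-76,0,0],[1,-120,-114,0,0],[1,-160,-152,0,0],[1,-200,-190,0,0]]])

```text
t: 1.98
tool_pos: [0.5705, -0.1324, 0.301]
orientation: [3.141, -0.0, 2.788]
contact_force: [0.3, 0.2, -0.6]
finger_gap: 0.0853
grip_force: 0.0
```

Run:
```python
from h import *
import time
grab('wrist','w1')
p,d,K,T=load('w1')
def proj(X):
    c=np.linalg.inv(T)@np.r_[X,1];c=K@c[:3];return c[:2]/c[2]
u,v=proj([.577,-.147,.145]).astype(int);print(u,v)
x0,y0=max(u-50,0),max(v-40,0);c=p[y0:y0+80,x0:x0+100,::-1]
print(x0,y0);cv2.imwrite('pics/c1.png',cv2.resize(c,(800,640)[:2] if 0 else (750,600),interpolation=cv2.INTER_CUBIC))
```

```text
306 192
256 152
```

View pics/c1.png

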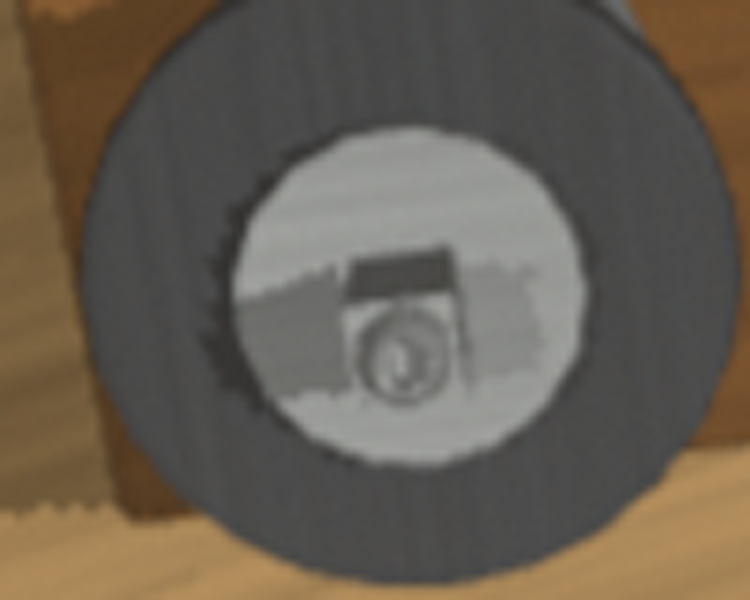

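The crop shows the shaft square with its top-face edge running from about (341,305) to (457,290). The collar disc is centred near (411,296) and the pilot near (404,357).

Run:
```python
from h import *
f=lambda u,v,z:pt('w1',256+u/7.5,152+v/7.5,z)
print('collar',f(411,296,.123),'pilot',f(404,357,.151),'lid',f((82+740)/2,(-20+583)/2,.117))
for a,b,z in [((341,305),(457,290),.145),((352,258),(452,245),.123),((457,290),(470,390),.145),((341,305),(352,400),.145)]:
    e=f(*b,z)-f(*a,z);print(np.linalg.norm(e),np.degrees(np.arctan2(e[1],e[0])), np.degrees(np.arctan2(e[1],e[0]))%90)
# crank view: hover shift
print(to(.525,.12,.301))
```

```text
collar [ 0.58366235 -0.14596241  0.123     ] pilot [ 0.58297217 -0.14593227  0.151     ] lid [ 0.58338732 -0.14600788  0.117     ]
0.014725457432499919 77.41082846990116 77.41082846990116
0.013546932798120038 77.40497640873414 77.40497640873414
0.01338797153713755 -13.293865092877356 76.70613490712265
0.012722389185229185 -14.907022629865196 75.0929773701348
(array([134.5, 224.6,  -0.7]), 0)
```

The mill axis is at (0.583, -0.146) and the square stands at -13° mod 90. Next I look at the crank from near.

Request:
jog_arm(targets=[[[1,28,45,0,0],[1,56,90,0,0],[1,84,135,0,0],[1,110,180,0,0],[1,134,225,0,0]]])

```text
t: 2.65
tool_pos: [0.5216, 0.1285, 0.3012]
orientation: [-3.142, -0.0, 2.788]
contact_force: [1.7, 0.3, -0.7]
finger_gap: 0.0853
grip_force: 0.0
```

Run:
```python
from h import *
s=sense();print(s['tool_pos'],s['qd'].round(3))
grab('wrist','w2')
p,d,K,T=load('w2')
def proj(X):
    c=np.linalg.inv(T)@np.r_[X,1];c=K@c[:3];return c[:2]/c[2]
u,v=proj([.55,.105,.094]).astype(int);print(u,v)
x0,y0=max(u-80,0),max(v-64,0);c=p[y0:y0+128,x0:x0+160,::-1]
print(x0,y0);cv2.imwrite('pics/c2.png',cv2.resize(c,(750,600),interpolation=cv2.INTER_CUBIC))
```

```text
[0.52160647 0.12853703 0.30120319] [ 0.767  0.042 -0.06   0.004  0.016  0.762]
307 199
227 135
```

View pics/c2.png

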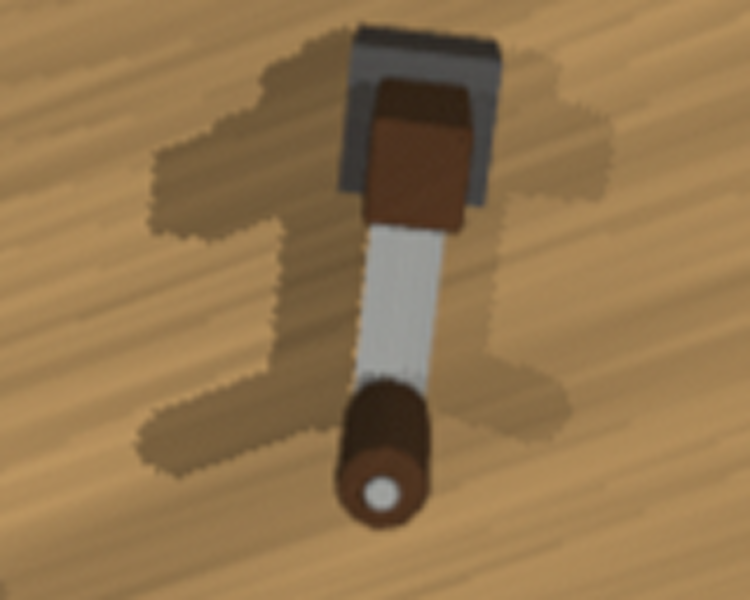

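The block's top face has corners at about (372,117), (470,124), (462,231) and (364,222). The knob top is centred at (382,488).

Run:
```python
from h import *
k=160/750
f=lambda u,v,z:pt('w2',227+u*k,135+v*k,z)
C=[f(*c,.094) for c in [(372,117),(470,124),(462,231),(364,222)]]
for i in range(4):
    e=C[(i+1)%4]-C[i];print(np.linalg.norm(e),np.degrees(np.arctan2(e[1],e[0])))
b=np.mean(C,0);n=f(382,488,.094);e=n-b
ang=np.arctan2(e[1],e[0]);print(b,n,np.linalg.norm(e),np.degrees(ang))
print(sense()['tool_pos'],sense()['orientation'])
print(to(b[0],b[1],.16,ang+np.pi),to(b[0],b[1],.05,ang+np.pi))
```

```text
0.022446878837314475 65.58586404161775
0.025454352123893676 -24.02754328038319
0.022985587564333925 -115.70837908413428
0.024937214461425338 154.7561769131223
[0.52436348 0.12407336 0.094     ] [0.59595581 0.08817793 0.094     ] 0.08008709392721831 -26.628570856297483
[0.52065059 0.13291398 0.30123159] [ 3.14018402e+00 -1.14903654e-03  2.78980266e+00]
(array([ -6.5,  -7. , 141.2]), np.float64(0.113)) (array([ -6.5,  -7. , 251.2]), np.float64(0.113))
```

Request:
jog_arm(targets=[[[1,-3,-2,40,0.09],[1,-3,-2,90,0.09],[1,-3,-2,140,0.09],[1,-3,-2,140,0.09],[1,-3,-2,140,0.09]]], force=60)

```text
t: 3.32
tool_pos: [0.5252, 0.1241, 0.1628]
orientation: [3.141, 0.001, 2.698]
contact_force: [1.0, -0.7, 0.5]
finger_gap: 0.0854
grip_force: 0.0
```

Run:
```python
from h import *
s=sense();print(s['tool_pos'],s['orientation'],s['qd'].round(3),s['q'].round(2))
print(to(.5244,.1241,.05,np.radians(154.5)))
```

```text
[0.52518152 0.12408422 0.16280123] [3.14072946e+00 1.25269245e-03 2.69780353e+00] [ 0.002 -0.021 -0.009  0.    -0.007 -0.   ] [ 0.11  0.45  1.85  0.    0.84 -1.02]
(array([  0.7,  -0.3, 112.8]), np.float64(0.001))
```

Request:
jog_arm(targets=[[[1,0,0,40,0],[1,0,0,80,0],[1,0,0,105,0],[1,0,0,111,0],[1,0,0,111,0]]])

```text
t: 3.95
tool_pos: [0.5253, 0.1241, 0.0517]
orientation: [3.14, 0.002, 2.698]
contact_force: [0.0, 0.2, 0.7]
finger_gap: 0.0856
grip_force: 0.0
```

Request:
jog_arm(targets=[[[0.1,0,0,0,0],[0.1,0,0,0,0],[0.1,0,0,0,0],[0.1,0,0,0,0],[0.1,0,0,0,0]]], force=60)

```text
t: 4.58
tool_pos: [0.5246, 0.124, 0.0508]
orientation: [3.141, 0.0, 2.698]
contact_force: [-1.1, -1.0, 5.9]
finger_gap: 0.0233
grip_force: 59.0
```

Request:
jog_arm(targets=[[[0.1,0,0,-20,0],[0.1,0,0,-60,0],[0.1,0,0,-110,0],[0.1,0,0,-160,0],[0.1,-20,-26,-190,0]]])

```text
t: 5.2
tool_pos: [0.5311, 0.0928, 0.2426]
orientation: [3.14, 0.001, 2.7]
contact_force: [0.9, 0.5, -4.2]
finger_gap: 0.0232
grip_force: 59.1
```

Request:
jog_arm(targets=[[[0.1,-30,-38,-5,-0.07],[0.1,-66,-84,-5,-0.15],[0.1,-102,-132,-5,-0.217],[0.1,-132,-172,-5,-0.217],[0.1,-149,-193,-5,-0.217]]])

```text
t: 5.82
tool_pos: [0.5828, -0.1488, 0.2446]
orientation: [3.142, -0.001, 2.913]
contact_force: [-0.4, 0.8, -3.6]
finger_gap: 0.0231
grip_force: 59.4
```

Request:
jog_arm(targets=[[[0.1,0,0,0,0],[0.1,0,0,0,0],[0.1,0,0,0,0],[0.1,0,0,0,0],[0.1,0,0,0,0]]])

```text
t: 6.45
tool_pos: [0.583, -0.1459, 0.2454]
orientation: [3.142, 0.0, 2.915]
contact_force: [0.8, -0.5, -4.2]
finger_gap: 0.0232
grip_force: 59.4
```

Run:
```python
from h import *
s=sense();print(s['tool_pos'],s['orientation'],s['qd'].round(3),s['q'].round(2),s['contact_force'],s['torque'])
print(to(.5832,-.1459,.20,np.radians(167)))
grab('wrist','w3')
```

```text
[ 0.58302652 -0.1459069   0.24540728] [3.14152882e+00 1.45570478e-04 2.91541750e+00] [-0.004  0.002 -0.003  0.     0.001  0.001] [-0.36  0.44  1.6   0.    1.1  -1.7 ] [ 0.80016745 -0.49299907 -4.19075502] [-0.04568073  0.02979531 -0.01366193]
(array([-0.2,  0. , 45.4]), np.float64(0.001))
```

View pics/w3.png

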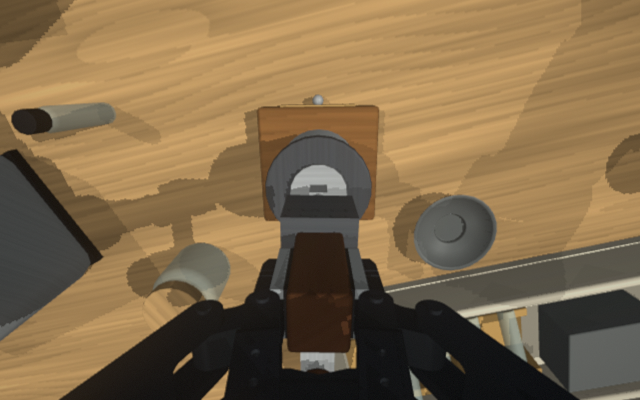

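Request:
jog_arm(targets=[[[0.1,0,0,20,0],[0.1,0,0,35,0],[0.1,0,0,40,0],[0.1,0,0,44,0],[0.1,0,0,47,0]]])

```text
t: 7.12
tool_pos: [0.5832, -0.1464, 0.1984]
orientation: [3.142, 0.001, 2.915]
contact_force: [0.3, 0.9, -1.8]
finger_gap: 0.0233
grip_force: 59.4
```

Request:
jog_arm(targets=[[[0.1,0,0,1,0],[0.1,0,0,2,0],[0.1,0,0,3,0],[0.1,0,0,4,0],[0.1,0,0,5,0]]])

```text
t: 7.75
tool_pos: [0.583, -0.1463, 0.1933]
orientation: [3.142, 0.0, 2.915]
contact_force: [0.8, -0.1, -3.1]
finger_gap: 0.0234
grip_force: 59.4
```

Request:
jog_arm(targets=[[[0.1,0,0,4,0],[0.1,0,0,8,0],[0.1,0,0,12,0],[0.1,0,0,15,0],[0.1,0,0,17,0]]])

```text
t: 8.38
tool_pos: [0.583, -0.1463, 0.176]
orientation: [3.141, -0.0, 2.915]
contact_force: [0.5, -0.4, -2.9]
finger_gap: 0.0234
grip_force: 59.4
```

Request:
jog_arm(targets=[[[0.1,0,0,0.5,0],[0.1,0,0,1,0],[0.1,0,0,1.5,0],[0.1,0,0,2,0],[0.1,0,0,2,0]]])

```text
t: 9.0
tool_pos: [0.583, -0.1463, 0.1743]
orientation: [3.141, 0.0, 2.915]
contact_force: [0.3, -0.0, -3.9]
finger_gap: 0.0233
grip_force: 59.4
```

Request:
jog_arm(targets=[[[0.1,0,0,0.5,0],[0.1,0,0,1,0],[0.1,0,0,1.5,0],[0.1,0,0,1.5,0],[0.1,0,0,1.5,0]]])

```text
t: 9.62
tool_pos: [0.5831, -0.1464, 0.1738]
orientation: [-3.142, 0.001, 2.915]
contact_force: [-3.7, 1.5, 7.9]
finger_gap: 0.0235
grip_force: 60.8
```

Seated: contact force appeared at TCP z 0.174, against 0.1735 expected. Now I release, rise and shift over to the knob.

Request:
jog_arm(targets=[[[1,0,0,0,0],[1,0,0,0,0],[1,0,0,0,0],[1,0,0,0,0],[1,0,0,-10,0]]], force=40)

```text
t: 10.25
tool_pos: [0.5828, -0.1463, 0.1825]
orientation: [3.141, -0.001, 2.915]
contact_force: [-0.3, -0.4, 0.6]
finger_gap: 0.0857
grip_force: 0.0
```

Request:
jog_arm(targets=[[[1,0,0,-40,0],[1,0,0,-100,0],[1,0,0,-100,0],[1,0,0,-100,0],[1,0,0,-100,0]]])

```text
t: 10.88
tool_pos: [0.5827, -0.1462, 0.2817]
orientation: [3.141, -0.002, 2.915]
contact_force: [0.5, 0.1, 0.7]
finger_gap: 0.0852
grip_force: 0.0
```

Run:
```python
from h import *
s=sense();print(s['tool_pos'],s['orientation'],s['qd'].round(3))
grab('wrist','w4')
p,d,K,T=load('w4')
def proj(X):
    c=np.linalg.inv(T)@np.r_[X,1];c=K@c[:3];return c[:2]/c[2]
u,v=proj([.62,-.155,.217]).astype(int);print(u,v)
x0,y0=220,max(v-100,0);c=p[y0:y0+160,x0:x0+200,::-1]
print(x0,y0,c.shape);cv2.imwrite('pics/c4.png',cv2.resize(c,None,fx=3.75,fy=3.75,interpolation=cv2.INTER_CUBIC))
```

```text
[ 0.58265892 -0.14621083  0.2817188 ] [ 3.14122051e+00 -1.86957191e-03  2.91480095e+00] [-0.     0.006 -0.002 -0.001  0.001 -0.001]
318 267
220 167 (160, 200, 3)
```

View pics/c4.png

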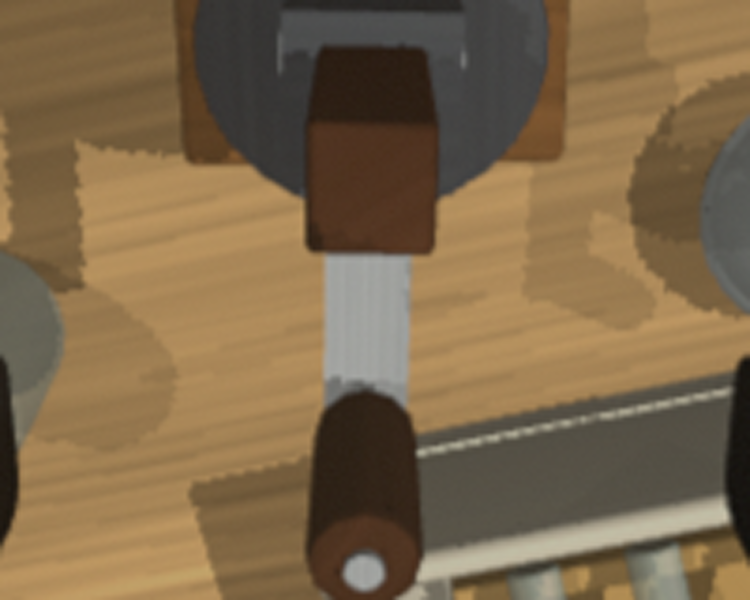

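The block's top face runs from (306,123) to (437,252), and the knob top is centred at about (364,562). The crank stands upright on the mill.

Run:
```python
from h import *
f=lambda u,v,z=None:pt('w4',220+u/3.75,167+v/3.75,z)
print(f(372,190),f(364,540))
C=[f(*c,.217) for c in [(306,123),(438,123),(436,252),(306,252)]]
print([np.linalg.norm(C[i]-C[i-1]).round(4) for i in range(4)])
b=np.mean(C,0);n=f(364,562,.217);e=n-b;print(b,n,np.linalg.norm(e),np.degrees(np.arctan2(e[1],e[0])))
print(to(n[0],n[1],.24),to(.661,-.1644,.24))
```

```text
[ 0.58316002 -0.14605227  0.21746985] [ 0.65691797 -0.16468312  0.21480705]
[np.float64(0.0247), np.float64(0.0232), np.float64(0.0247), np.float64(0.0237)]
[ 0.58306202 -0.14612287  0.217     ] [ 0.66036743 -0.16547355  0.217     ] 0.07969050235834324 -14.05321260588303
(array([-80. ,  -1.2,  41.7]), 0) (array([-80.4,  -0.1,  41.7]), 0)
```

Request:
jog_arm(targets=[[[1,-30,0,0,0],[1,-60,0,0,0],[1,-80,-0.5,10,0],[1,-80,-0.5,40,0],[1,-80,-0.5,70,0]]])

```text
t: 11.55
tool_pos: [0.6607, -0.1648, 0.2107]
orientation: [3.141, -0.002, 2.915]
contact_force: [-0.2, 0.0, -0.3]
finger_gap: 0.0854
grip_force: 0.0
```

Request:
jog_arm(targets=[[[1,0,0,20,0],[1,0,0,36,0],[0.1,0,0,36,0],[0.1,0,0,36,0],[0.1,0,0,36,0]]], force=40)

```text
t: 12.18
tool_pos: [0.6612, -0.1649, 0.1777]
orientation: [-3.142, 0.001, 2.915]
contact_force: [-0.4, -0.5, -0.4]
finger_gap: 0.0321
grip_force: 0.0
```

Request:
jog_arm(targets=[[[0.1,0,0,0,0],[0.1,0,0,0,0],[0.1,0,0,0,0],[0.1,0,0,0,0],[0.1,0,0,0,0]]])

```text
t: 12.8
tool_pos: [0.6613, -0.165, 0.1773]
orientation: [-3.142, 0.002, 2.915]
contact_force: [3.9, -1.3, 5.1]
finger_gap: 0.0232
grip_force: 39.2
```

Run:
```python
import numpy as np
def row(a0,a):
    a0,a=np.radians([a0,a]);return [0.1]+(80*np.array([np.cos(a0)-np.cos(a),np.sin(a0)-np.sin(a)])).round(1).tolist()+[0,0]
print([row(0,a) for a in (6,12,18,24,24)])
for k in range(6): print(k,[row(24+60*k,24+60*k+12*j) for j in range(1,6)])
print('last',[row(684-720,684-720+j) for j in (12,24,36,45,50)])
```

```text
[[0.1, 0.4, -8.4, 0, 0], [0.1, 1.7, -16.6, 0, 0], [0.1, 3.9, -24.7, 0, 0], [0.1, 6.9, -32.5, 0, 0], [0.1, 6.9, -32.5, 0, 0]]
0 [[0.1, 8.4, -14.5, 0, 0], [0.1, 19.6, -26.9, 0, 0], [0.1, 33.1, -36.7, 0, 0], [0.1, 48.4, -43.5, 0, 0], [0.1, 64.7, -47.0, 0, 0]]
1 [[0.1, 16.7, 0.0, 0, 0], [0.1, 33.1, 3.5, 0, 0], [0.1, 48.4, 10.3, 0, 0], [0.1, 61.9, 20.1, 0, 0], [0.1, 73.1, 32.5, 0, 0]]
2 [[0.1, 8.4, 14.5, 0, 0], [0.1, 13.5, 30.4, 0, 0], [0.1, 15.3, 47.0, 0, 0], [0.1, 13.5, 63.7, 0, 0], [0.1, 8.4, 79.6, 0, 0]]
3 [[0.1, -8.4, 14.5, 0, 0], [0.1, -19.6, 26.9, 0, 0], [0.1, -33.1, 36.7, 0, 0], [0.1, -48.4, 43.5, 0, 0], [0.1, -64.7, 47.0, 0, 0]]
4 [[0.1, -16.7, 0.0, 0, 0], [0.1, -33.1, -3.5, 0, 0], [0.1, -48.4, -10.3, 0, 0], [0.1, -61.9, -20.1, 0, 0], [0.1, -73.1, -32.5, 0, 0]]
5 [[0.1, -8.4, -14.5, 0, 0], [0.1, -13.5, -30.4, 0, 0], [0.1, -15.3, -47.0, 0, 0], [0.1, -13.5, -63.7, 0, 0], [0.1, -8.4, -79.6, 0, 0]]
last [[0.1, -8.4, -14.5, 0, 0], [0.1, -13.5, -30.4, 0, 0], [0.1, -15.3, -47.0, 0, 0], [0.1, -14.3, -59.5, 0, 0], [0.1, -12.9, -66.4, 0, 0]]
```

Request:
jog_arm(targets=[[[0.1,0.4,-8.4,0,0],[0.1,1.7,-16.6,0,0],[0.1,3.9,-24.7,0,0],[0.1,6.9,-32.5,0,0],[0.1,6.9,-32.5,0,0]]])

```text
t: 13.42
tool_pos: [0.647, -0.1956, 0.1773]
orientation: [3.141, 0.001, 2.914]
contact_force: [1.1, 0.0, 5.8]
finger_gap: 0.0229
grip_force: 39.6
```

Request:
jog_arm(targets=[[[0.1,8.4,-14.5,0,0],[0.1,19.6,-26.9,0,0],[0.1,33.1,-36.7,0,0],[0.1,48.4,-43.5,0,0],[0.1,64.7,-47.0,0,0]]])

```text
t: 14.05
tool_pos: [0.5734, -0.2265, 0.1772]
orientation: [3.141, 0.002, 2.914]
contact_force: [5.9, 4.2, 3.8]
finger_gap: 0.0228
grip_force: 39.7
```

Run:
```python
from h import *
s=sense();e=s['tool_pos']-[.5831,-.1462,0];print(np.hypot(*e[:2]),np.degrees(np.arctan2(e[1],e[0])),s['contact_force'],s['torque'])
grab('wrist','w5')
```

```text
0.08090652278503674 -96.8857152870309 [5.86041461 4.19574428 3.75990404] [ 0.97567634 -1.19107786  0.00663029]
```

View pics/w5.png

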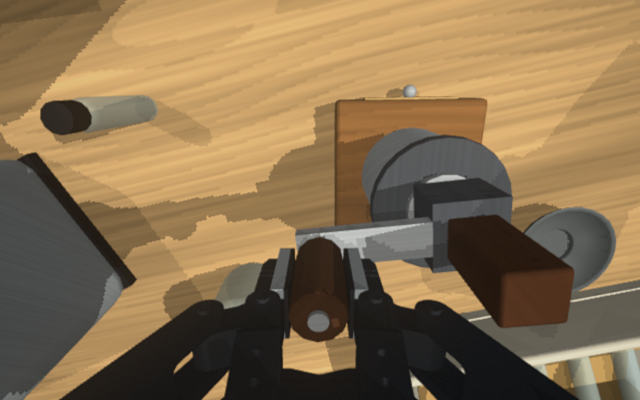

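The knob is held at (318,320) and the block top is around (535,295). I'll check heights by depth, to see whether the hub is still down and level.

Run:
```python
from h import *
for n,u,v in [('blocktop',510,300),('',515,318),('',555,280),('',560,310),('hubtop near arm',437,228),('arm',400,245),('arm',370,240),('knob',318,322)]: print(n,pt('w5',u,v).round(4))
```

```text
blocktop [ 0.5808 -0.1569  0.2168]
 [ 0.5893 -0.1554  0.2167]
 [ 0.5759 -0.141   0.2169]
 [ 0.5894 -0.1391  0.2167]
hubtop near arm [ 0.575  -0.1638  0.1609]
arm [ 0.5801 -0.1841  0.1613]
arm [ 0.5745 -0.1989  0.1596]
knob [ 0.5739 -0.2269  0.2176]
```

The hub is fully seated and level, with the block top at 0.217. I carry on winding.

Request:
jog_arm(targets=[[[0.1,16.7,0,0,0],[0.1,33.1,3.5,0,0],[0.1,48.4,10.3,0,0],[0.1,61.9,20.1,0,0],[0.1,73.1,32.5,0,0]]])

```text
t: 14.72
tool_pos: [0.5095, -0.1788, 0.1773]
orientation: [-3.14, 0.002, 2.914]
contact_force: [4.8, -3.3, 2.3]
finger_gap: 0.0228
grip_force: 39.5
```

Request:
jog_arm(targets=[[[0.1,8.4,14.5,0,0],[0.1,13.5,30.4,0,0],[0.1,15.3,47.0,0,0],[0.1,13.5,63.7,0,0],[0.1,8.4,79.6,0,0]]])

```text
t: 15.35
tool_pos: [0.5185, -0.0987, 0.1771]
orientation: [-3.14, -0.001, 2.915]
contact_force: [-2.3, -5.2, 6.9]
finger_gap: 0.0231
grip_force: 39.9
```

Request:
jog_arm(targets=[[[0.1,-8.4,14.5,0,0],[0.1,-19.6,26.9,0,0],[0.1,-33.1,36.7,0,0],[0.1,-48.4,43.5,0,0],[0.1,-64.7,47.0,0,0]]])

```text
t: 15.98
tool_pos: [0.5921, -0.0665, 0.1771]
orientation: [3.141, -0.003, 2.915]
contact_force: [-5.6, 3.2, 9.9]
finger_gap: 0.0231
grip_force: 40.4
```

Request:
jog_arm(targets=[[[0.1,-16.7,0,0,0],[0.1,-33.1,-3.5,0,0],[0.1,-48.4,-10.3,0,0],[0.1,-61.9,-20.1,0,0],[0.1,-73.1,-32.5,0,0]]])

```text
t: 16.6
tool_pos: [0.6573, -0.1147, 0.1772]
orientation: [3.14, 0.0, 2.915]
contact_force: [1.3, 6.1, 7.6]
finger_gap: 0.0229
grip_force: 39.9
```

Request:
jog_arm(targets=[[[0.1,-8.4,-14.5,0,0],[0.1,-13.5,-30.4,0,0],[0.1,-15.3,-47.0,0,0],[0.1,-13.5,-63.7,0,0],[0.1,-8.4,-79.6,0,0]]])

```text
t: 17.23
tool_pos: [0.6475, -0.1952, 0.1772]
orientation: [3.141, 0.002, 2.915]
contact_force: [3.0, 2.8, 5.4]
finger_gap: 0.0232
grip_force: 39.8
```

One turn is done (384° of travel). Second turn:

Request:
jog_arm(targets=[[[0.1,8.4,-14.5,0,0],[0.1,19.6,-26.9,0,0],[0.1,33.1,-36.7,0,0],[0.1,48.4,-43.5,0,0],[0.1,64.7,-47.0,0,0]]])

```text
t: 17.85
tool_pos: [0.5736, -0.2266, 0.1772]
orientation: [3.141, 0.002, 2.914]
contact_force: [5.4, 2.6, 4.2]
finger_gap: 0.0232
grip_force: 39.9
```

Request:
jog_arm(targets=[[[0.1,16.7,0,0,0],[0.1,33.1,3.5,0,0],[0.1,48.4,10.3,0,0],[0.1,61.9,20.1,0,0],[0.1,73.1,32.5,0,0]]])

```text
t: 18.48
tool_pos: [0.5095, -0.1788, 0.1773]
orientation: [-3.14, 0.002, 2.915]
contact_force: [5.0, -3.5, 1.7]
finger_gap: 0.023
grip_force: 39.7
```

Request:
jog_arm(targets=[[[0.1,8.4,14.5,0,0],[0.1,13.5,30.4,0,0],[0.1,15.3,47.0,0,0],[0.1,13.5,63.7,0,0],[0.1,8.4,79.6,0,0]]])

```text
t: 19.1
tool_pos: [0.5185, -0.0987, 0.1771]
orientation: [-3.14, -0.001, 2.915]
contact_force: [-2.2, -3.8, 5.7]
finger_gap: 0.0229
grip_force: 40.0
```

Request:
jog_arm(targets=[[[0.1,-8.4,14.5,0,0],[0.1,-19.6,26.9,0,0],[0.1,-33.1,36.7,0,0],[0.1,-48.4,43.5,0,0],[0.1,-64.7,47.0,0,0]]])

```text
t: 19.73
tool_pos: [0.5921, -0.0665, 0.1772]
orientation: [3.141, -0.003, 2.915]
contact_force: [-5.8, 2.9, 8.7]
finger_gap: 0.0235
grip_force: 40.6
```

Request:
jog_arm(targets=[[[0.1,-16.7,0,0,0],[0.1,-33.1,-3.5,0,0],[0.1,-48.4,-10.3,0,0],[0.1,-61.9,-20.1,0,0],[0.1,-73.1,-32.5,0,0]]])

```text
t: 20.35
tool_pos: [0.6573, -0.1147, 0.1772]
orientation: [3.14, 0.0, 2.915]
contact_force: [0.3, 5.4, 6.7]
finger_gap: 0.0229
grip_force: 40.0
```

Request:
jog_arm(targets=[[[0.1,-8.4,-14.5,0,0],[0.1,-13.5,-30.4,0,0],[0.1,-15.3,-47.0,0,0],[0.1,-14.3,-59.5,0,0],[0.1,-12.9,-66.4,0,0]]])

```text
t: 20.98
tool_pos: [0.6548, -0.1834, 0.1772]
orientation: [3.141, 0.002, 2.914]
contact_force: [4.6, 3.2, 6.5]
finger_gap: 0.0235
grip_force: 40.0
```

Request:
jog_arm(targets=[[[0.1,0,0,0,0],[0.1,0,0,0,0],[1,0,0,0,0],[1,0,0,0,0],[1,0,0,0,0]]])

```text
t: 21.6
tool_pos: [0.6539, -0.183, 0.1764]
orientation: [3.141, -0.001, 2.915]
contact_force: [0.1, -0.8, 0.4]
finger_gap: 0.0762
grip_force: 0.0
```

Run:
```python
from h import *
s=sense();e=s['tool_pos']-[.5831,-.1462,0];print(np.hypot(*e[:2]),np.degrees(np.arctan2(e[1],e[0])),s['finger_gap'],s['contact_force'])
```

```text
0.0798495913362392 -27.472189842152748 0.0761800814614126 [ 0.11030496 -0.78278492  0.44343066]
```

Two turns plus the play are done and the fingers are open. I rise clear and check the seating and the crank's angle.

Request:
jog_arm(targets=[[[1,0,0,-10,0],[1,0,0,-30,0],[1,0,0,-60,0],[1,25,0,-100,0],[1,60,0,-110,0]]])

```text
t: 22.22
tool_pos: [0.5959, -0.1697, 0.2897]
orientation: [-3.141, 0.004, 2.915]
contact_force: [-0.3, 0.5, -0.9]
finger_gap: 0.0854
grip_force: 0.0
```

Request:
jog_arm(targets=[[[1,10,0,0,0],[1,20,0,0,0],[1,20,0,0,0],[1,20,0,0,0],[1,20,0,0,0]]])

```text
t: 22.85
tool_pos: [0.5766, -0.1652, 0.2863]
orientation: [3.141, -0.001, 2.915]
contact_force: [0.0, 1.5, -0.8]
finger_gap: 0.0853
grip_force: 0.0
```

Run:
```python
from h import *
s=sense();print(s['tool_pos'],s['contact_force'],s['finger_gap'])
grab('wrist','w6')
p,d,K,T=load('w6')
cv2.imwrite('pics/c6.png',cv2.resize(p[140:340,190:450,::-1],None,fx=3,fy=3,interpolation=cv2.INTER_CUBIC))
```

```text
[ 0.57660034 -0.16522682  0.28631471] [ 0.03733663  1.53300384 -0.81135705] 0.08532129684677915
```

View pics/c6.png

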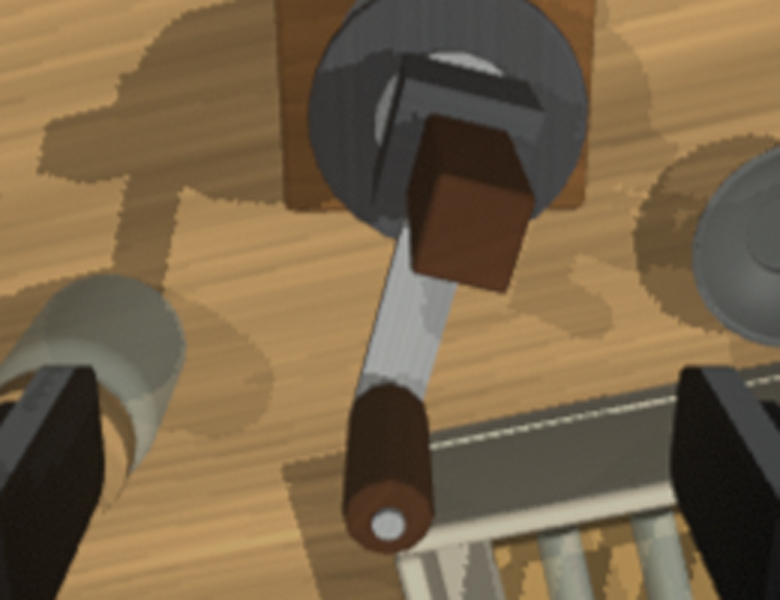

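The block's top corners are (442,174), (532,196), (506,292) and (412,268). The knob top is centred at (388,514).

Run:
```python
from h import *
f=lambda u,v,z=None:pt('w6',190+u/3,140+v/3,z)
print(f(470,235),f(388,500))
C=[f(*c,.217) for c in [(442,174),(532,196),(506,292),(412,268)]]
for i in range(4):
    e=C[(i+1)%4]-C[i];print(np.linalg.norm(e),np.degrees(np.arctan2(e[1],e[0]))%90-90)
b=np.mean(C,0);n=f(388,514,.217);e=n-b;print(b,n,np.linalg.norm(e),np.degrees(np.arctan2(e[1],e[0])))
```

```text
[ 0.5841798  -0.14727888  0.21618395] [ 0.6499415  -0.18175129  0.21622458]
0.02107695572216778 -27.35204443040118
0.024264742551068086 -24.825232621864217
0.02281054610939606 -28.453521914356912
0.02381179560257315 -28.939416544511488
[ 0.58359239 -0.14653676  0.217     ] [ 0.65345632 -0.18256146  0.217     ] 0.07860501925803404 -27.277482961337572
```

The crank stands at -27.3°. Adding the 14.2° of play puts the shaft at about -13.1°, against -13° at the start, so it has turned 720° within about 2°. The hub is seated, with its block top at about 0.2165.

```bash
python3 -c "
from workcell import job_done
print(job_done())"
```

```text
the job is handed in; nothing more can be done
None
```

The crank is fully down on the middle-sized mill and has been wound two full turns clockwise (720° within about 2°, from camera measurements). The gripper has let go and is clear, none of my moves touched anything else, and I handed the job in at about 23 s.

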